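# Tilt a steel sample to the set inspection angle

## Robot

A 6-joint arm with a two-finger parallel gripper is mounted at the origin on a cart in front of the work surface, level with it; the furniture and walls round the work are solid. World frame = base frame: x ahead of the robot, y to its left, z up, the work surface at z = 0. Lengths are in m, angles in rad, forces in N, time in s.
With the tool pointing down it reaches from about 0.325 to 0.75 m from the base axis. Payload 7.6 kg.
Tool frame: the origin (TCP) lies on the centre line of the jaws, within the pads' length; the fingertips stand 22 mm ahead of it and the grasp point (between the pads) lies 3 mm ahead of it; x points along the fingers, y is the direction in which the jaws open and shut, and the axes are right-handed (so a half turn about x gives the same grasp; the last joint's range is limited). The gripper opens to 85 mm and grips with 20 to 120 N. Pads are 22 mm wide; open, the fingers measure 114 mm over their backs; the gripper's body (76 mm by 85 mm) begins 54 mm behind the grasp point. The pads swing forward as they close: fully open they stand 13 mm farther back than shut.
Start: joints at [1.092, 0.052, 1.401, -0, 1.689, -0.07], TCP at [0.209, 0.482, 0.253] pointing down, gripper open.
Joint ranges: [-2.9, 2.9], [-0.91, 2.17], [0.12, 2.37], [-1.06, 4.2], [0.26, 2.73], [-2.93, 2.93]. Speed limits (rad/s): [2.57, 2.57, 3.01, 3.14, 3.14, 3.14].

## Interface

Orientations are given as a rotation vector (axis times angle).
In Python, from workcell import monitor, grab_frame, camera_model, ticket gives the robot as it stands. The module is installed in compiled form; this text tells all that it offers.
- The arm moves only by the tool drive_tool, never from a script. Its argument "plan" is a list of rows, each a list of 7 numbers: the finger opening in mm, from 0 to 85.4, then the shift along the tool's x, y, z in mm, then the turn, a rotation vector about the tool's x, y, z in rad. A call has 1 to 12 rows; each row shifts and turns the commanded pose from where the row before left it, along the tool's axes as they then stand; what a row does not reach is not made up. A row lasts 1/12 s, in which the tool goes at most 41.7 mm and 7.16 degrees, less where a joint would pass 70% of its speed; a pose out of reach is approached as far as the arm can. A call is refused whole if a number of a shift passes 41.7 or a number of a turn 0.125, either way. A call with a gripper value outside its range is refused whole. The fingers move at their own pace and stop on an object; the grip force is fixed at half the most. Time passes only in rows, so rows that do not move let the fingers close. It gives the time, the measured TCP pose, the force and the opening at its end, in the units of the state.
- monitor.state(): the state, without advancing time (a new reading comes with each control period).
- grab_frame(name): name is "side" or "top"; returns the picture (480x640x3 uint8, red, green, blue); there is no depth.
- camera_model(name): a dict with "K" (3x3 intrinsics, pixels), "pose" (4x4, takes a point from camera to world coordinates). Camera axes: x right, y up, looking along -z (the intrinsics and any distortion apply to the point x, -y, -z); pixel columns grow to the right and rows downward; lengths in m; the calibration is good to about 2 mm. A picture is of the moment at which its call begins. camera_model takes no time and is no camera call.
- ticket.hand_in(): hands the job in, once; it reports no verdict.
The state is a dict: "clock": time; "q": joint angles; "joint_vel": joint speeds; "tau": joint torques, N m; "tool_pos": TCP position; "tool_rot": TCP orientation; "ft_force": force on the tool from outside, world axes, zero at the start; "moment": the same for the moment, N m; "gripper_width": finger opening in m.
Only numpy, scipy, OpenCV 4.12 (cv2) and the standard library are available. Lean on these libraries where they do the work, as an engineer would, in place of code of your own. Each camera call takes 0.05 s, during which the arm holds its last target.

## Task

Lay the flattest, widest of the three round steel samples in the square pocket of the small tilting table, flat end down, and let go of it. Then take the table's flap by its bar handle and swing it up until it lies parallel to the index arm on the table's left side, with the sample still lying in the pocket. The flap drops when released, so finish while still holding it by the bar, motionless at that angle; leave the index arm and the two other samples where they are.

Things in the scene. Friction and masses are not known exactly. Their poses are not given: they have to be found in the camera images.
- stand: Tilting table's steel stand, fixed: foot 165 x 150 x 14 mm. Origin at bench height, 90 mm before the hinge line; x from handle to hinge, y left along the hinge line, z up. Hinge line 50 mm above the bench. At y = +69 mm a graduated dark sector of 6 mm rod, radius 112 mm about the hinge, level to 60 degrees up. A tall tester stands close by on its left, about 0.55 m ahead of the robot: draw the hand in to pass it.
- flap_hinge (a point): Point on the hinge line of the flap, in the middle of its width, 50 mm above the bench. The axes are the flap's own: x along the flap from the handle to the hinge, y along the hinge line (left), z out of its upper face.
- flap (a joint): Angle of the flap, rad: 0 = level on its stops; grows as the bar end is lifted (to 1.3). It swings freely and falls back to 0 when released; 0.4 kg with its bar. The flap is an aluminium plate 112 x 116 mm, 8 mm thick, its middle plane containing the hinge line.
- pocket (a point): Centre of the pocket floor on the flap's upper face (moves with it; axes as flap_hinge, from which it lies 85 mm towards the handle, 12 mm right, 4 mm up). The pocket is a frame of steel strips 44 x 44 mm inside, 54 x 54 mm outside, 6 mm high; its floor is 54 mm above the bench with the flap level.
- bar (a point): Middle of the flap's bar handle (moves with it), 175 mm from the hinge line; 50 mm above the bench when level. Round steel bar 10 mm thick, parallel to the hinge line, 76 mm long between two 8 mm side arms, 48 mm of open space between it and the plate's edge. It can turn between gripping fingers as the flap swings.
- index (a joint): Angle of the index arm in rad, same zero and direction as joint flap: the flap is parallel to the arm when the two values are equal. Somewhere between 0.35 and 0.75; stiff friction keeps it there.
- index_tip (a point): Pointed tip of the index arm, 145 mm from the hinge line, on the same axis. The arm is a plain bright steel strip 12 mm high and 5 mm thick ending in a 5 mm pin, 78 mm left of the flap's middle, just outside the sector. x axis along the arm from tip to hinge, y along the hinge.
- flat_sample: The sample to load: turned plain steel cylinder, the flattest and widest of three, 35 mm diameter, 18 mm high, about 0.135 kg, standing on its flat end on the bench to the right of the table. Origin at the centre of its underside, z up its axis.
- medium_sample: Not to be moved: steel cylinder 30 mm diameter, 26 mm high. Origin at the centre of its underside.
- tall_sample: Not to be moved: steel cylinder 25 mm diameter, 40 mm high. Origin at the centre of its underside.
There are look-alikes about, which are no part of the job. Leave any pink look-alike of the flat_sample alone.

How it is judged:
On the way, in this order (a step that is already met when the one before it is completed fails the run):
1. the flat sample lies in the pocket of the level flap, released (x of flat_sample in the frame of pocket between -0.009 and 0.009 m and y of flat_sample in the frame of pocket between -0.009 and 0.009 m and z of flat_sample in the frame of pocket between -0.003 and 0.004 m and angle between the z axis of flat_sample and the z axis of pocket, either way round below 0.12 rad and contact force between the fingers and flat_sample below 0.1 N and value of joint flap below 0.05 rad), for 0.2 s.
2. the flap is being lifted by its bar with the sample in the pocket (x of flat_sample in the frame of pocket between -0.009 and 0.009 m and y of flat_sample in the frame of pocket between -0.009 and 0.009 m and z of flat_sample in the frame of pocket between -0.003 and 0.004 m and angle between the z axis of flat_sample and the z axis of pocket, either way round below 0.12 rad and contact force between the fingers and flat_sample below 0.1 N and value of joint flap above 0.15 rad and contact force between the fingers and flap_bar above 0.5 N), for 0.1 s.
At the end, for the whole second after the job is handed in: Fingers hold the flap by its bar (over 0.5 N), still (under 0.05 rad/s), within 0.07 rad of parallel to the index arm; the flat sample lies in the pocket (9 mm of its centre, 4 mm of its floor, 0.12 rad), untouched by the fingers; index tip moved under 8 mm, other samples under 20 mm (x of flat_sample in the frame of pocket between -0.009 and 0.009 m and y of flat_sample in the frame of pocket between -0.009 and 0.009 m and z of flat_sample in the frame of pocket between -0.003 and 0.004 m and angle between the z axis of flat_sample and the z axis of pocket, either way round below 0.12 rad and contact force between the fingers and flat_sample below 0.1 N and angle between the x axis of flap_hinge and the x axis of index_tip, either way round below 0.07 rad and contact force between the fingers and flap_bar above 0.5 N and velocity of joint flap between -0.05 and 0.05 rad/s and distance of index_tip from where it was at the start of the episode below 0.008 m and distance of each of medium_sample, tall_sample from where it was at the start of the episode below 0.02 m); the arm keeps its last pose, push and grip.
It fails at once if the index arm was displaced (distance of index_tip from where it was at the start of the episode above 0.015 m).
It fails at once if another sample was disturbed (distance of any of medium_sample, tall_sample from where it was at the start of the episode above 0.03 m).
It also fails if it takes over 51 s, if anything falls off the work surface, if the arm or the gripper's body presses on something with over 40 N, if the wrist force passes 120 N, or if a joint passes its speed limit or range.

## Working session

There is one attempt and no reset: what is moved stays moved. The work goes in short steps, Python scripts to look and compute and a tool call to move; the robot and the scene stay as the last step left them, time stands still between calls to the robot, and variables do not carry over. Pictures are saved under pics/ and viewed, and the job is handed in when it is done.

Besides the shell and the picture viewer there is one more tool, called after "Request:" as name([rows], argument=value, ...), one row to a line, values as JSON. drive_tool: Moves the arm, as the interface text tells. Its arguments: {"type":"object","properties":{"plan":{"type":"array","items":{"type":"array","items":{"type":"number"}}}},"required":["plan"]}

```bash
mkdir -p pics; python3 - <<'E'
from workcell import monitor, grab_frame, camera_model
import cv2,numpy as np
np.set_printoptions(precision=4,suppress=True)
for n in ("side","top"):
    cv2.imwrite(f"pics/{n}0.png",grab_frame(n)[:,:,::-1]); m=camera_model(n); print(n,m)
print(monitor.state())
E
```

```text
side {'K': array([[556.4044,   0.    , 328.7476],
       [  0.    , 556.4044, 245.0948],
       [  0.    ,   0.    ,   1.    ]]), 'pose': array([[ 1.    ,  0.0075,  0.0048,  0.5078],
       [ 0.0008,  0.4646, -0.8855, -1.1112],
       [-0.0089,  0.8855,  0.4646,  0.5089],
       [ 0.    ,  0.    ,  0.    ,  1.    ]])}
top {'K': array([[563.311 ,   0.    , 312.6025],
       [  0.    , 563.311 , 246.1176],
       [  0.    ,   0.    ,   1.    ]]), 'pose': array([[-0.0369,  0.9786, -0.2024,  0.3273],
       [-0.9993, -0.0351,  0.0121, -0.2297],
       [ 0.0047,  0.2027,  0.9792,  0.9198],
       [ 0.    ,  0.    ,  0.    ,  1.    ]])}
{'clock': 0.1, 'q': array([ 1.0917,  0.0528,  1.4016,  0.    ,  1.6886, -0.0703]), 'joint_vel': array([ 0.0012, -0.0028, -0.0019,  0.0016,  0.0006, -0.0009]), 'tau': array([  0.0014, -38.2581, -36.0986,  -0.0001,   0.0047,  -0.    ]), 'tool_pos': array([0.2086, 0.4815, 0.2525]), 'tool_rot': array([ 0.3196,  1.5473, -0.3218]), 'ft_force': array([ 0.1244, -0.492 ,  0.5173]), 'moment': array([ 0.005 , -0.0125,  0.0474]), 'gripper_width': 0.08544100388225413}
```

View pics/side0.png

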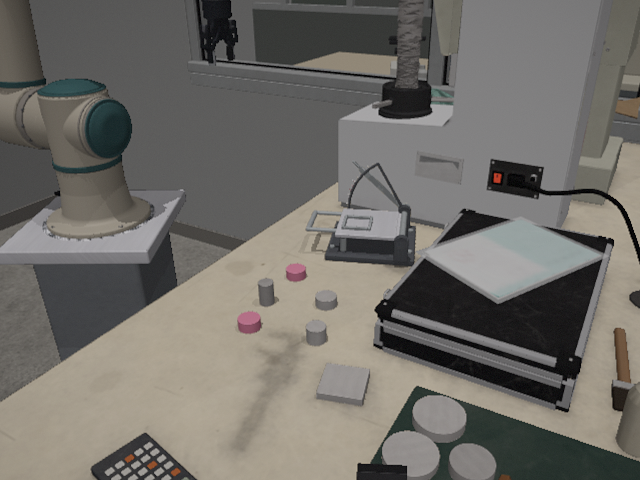

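View pics/top0.png

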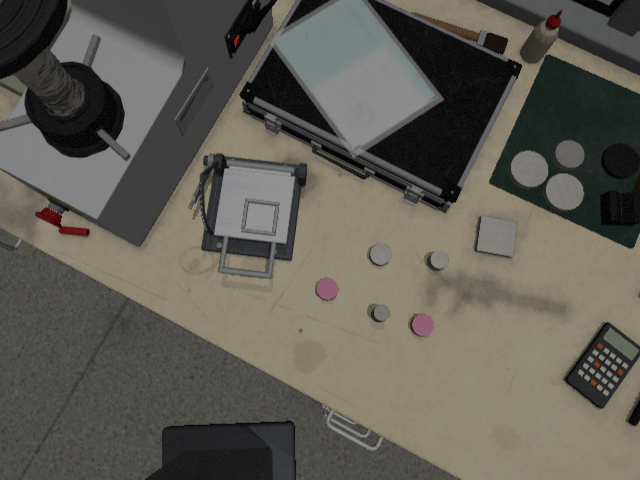

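```bash
cat > h.py <<'E'
import numpy as np,cv2
from workcell import monitor, grab_frame, camera_model
np.set_printoptions(precision=4,suppress=True)
def ray(n,u,v):
    m=camera_model(n);K=m['K'];P=m['pose']
    d=np.array([(u-K[0,2])/K[0,0],-(v-K[1,2])/K[1,1],-1.])
    return P[:3,3],P[:3,:3]@d
def onz(n,u,v,z):
    o,d=ray(n,u,v);return o+d*(z-o[2])/d[2]
def proj(n,p):
    m=camera_model(n);K=m['K'];P=m['pose']
    c=P[:3,:3].T@(np.asarray(p,float)-P[:3,3])
    return np.array([K[0,0]*c[0]/-c[2]+K[0,2],K[1,1]*-c[1]/-c[2]+K[1,2]])
def tri(us,ut):
    o1,d1=ray('side',*us);o2,d2=ray('top',*ut)
    d1/=np.linalg.norm(d1);d2/=np.linalg.norm(d2)
    A=np.stack([d1,-d2],1);s=np.linalg.lstsq(A,o2-o1,rcond=None)[0]
    a,b=o1+d1*s[0],o2+d2*s[1];return (a+b)/2,np.linalg.norm(a-b)
E
python3 - <<'E'
from h import *
s=cv2.imread('pics/side0.png');t=cv2.imread('pics/top0.png')
cv2.imwrite('pics/c1.png',cv2.resize(t[140:290,180:330],None,fx=4,fy=4,interpolation=cv2.INTER_CUBIC))
cv2.imwrite('pics/c2.png',cv2.resize(s[140:280,290:430],None,fx=4.2,fy=4.2,interpolation=cv2.INTER_CUBIC))
cv2.imwrite('pics/c3.png',cv2.resize(t[230:340,310:460],None,fx=5,fy=5,interpolation=cv2.INTER_CUBIC))
for n,p,z in [('flat',(380,254),.018),('med',(438,259),.026),('tall',(380,312),.04),('pink',(327,289),.018),('pink2',(422,325),.018),('testercorner',(140,245),0),('valve',(87,232),.1),('case',(445,205),.08)]: print(n,onz('top',*p,z))
E
```

```text
flat [ 0.4966 -0.3502  0.018 ]
med [ 0.4835 -0.4423  0.026 ]
tall [ 0.4006 -0.3416  0.04  ]
pink [ 0.4424 -0.2614  0.018 ]
pink2 [ 0.3794 -0.41    0.018 ]
testercorner [0.5296 0.0462 0.    ]
valve [0.5303 0.0956 0.1   ]
case [ 0.5584 -0.4472  0.08  ]
```

View pics/c1.png

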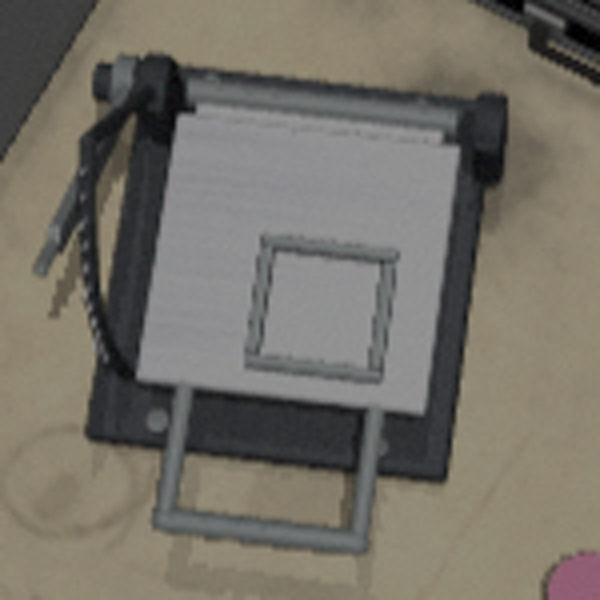

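View pics/c2.png

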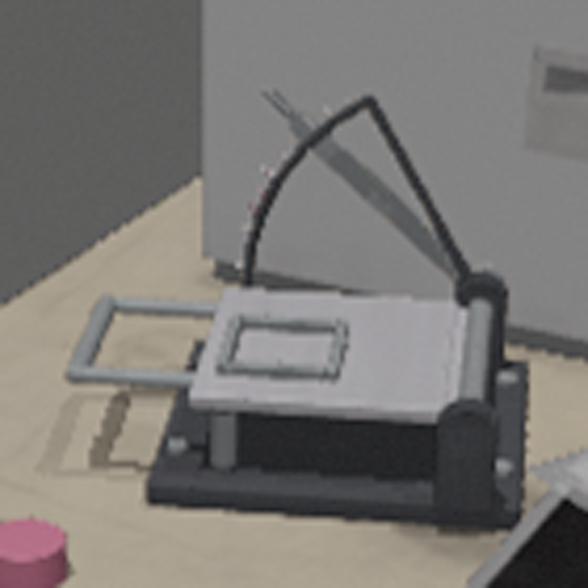

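View pics/c3.png

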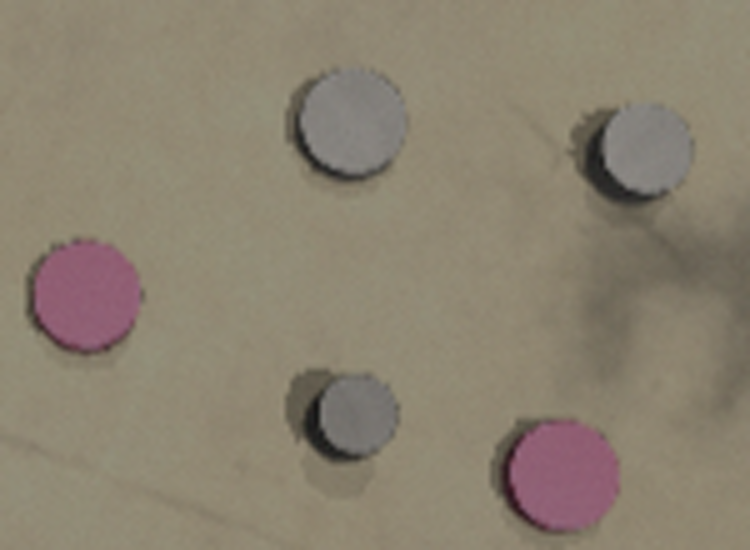

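```bash
python3 - <<'E'
from h import *
t=cv2.imread('pics/top0.png')
hsv=cv2.cvtColor(t,cv2.COLOR_BGR2HSV)
m=((hsv[...,1]<25)&(hsv[...,2]>105)).astype(np.uint8)*255
roi=np.zeros_like(m);roi[230:340,350:460]=255
n,l,st,c=cv2.connectedComponentsWithStats(m&roi)
for i in range(1,n):
    if st[i,4]>60: print(st[i],c[i],onz('top',*c[i],.018))
g=lambda x,y:((x+.5)/4-.5+180,(y+.5)/4-.5+140)
P=[onz('top',*g(*p),.060) for p in [(263,234),(400,252),(383,382),(246,366)]]
P=np.array(P);print(P,P.mean(0));
ex=P[0]+P[1]-P[2]-P[3];ey=P[0]+P[3]-P[1]-P[2]
print('yaw x',np.arctan2(ex[1],ex[0]),'yaw y',np.arctan2(-ey[0],ey[1]),np.linalg.norm(ex)/2,np.linalg.norm(ey)/2)
b=[onz('top',*g(*p),.050) for p in [(155,522),(368,545)]];print('bar ends',b,np.mean(b,0))
B=b[0]-b[1];print('bar yaw',np.arctan2(-B[0],B[1]),np.linalg.norm(B))
pl=np.array([onz('top',*g(*p),.054) for p in [(177,113),(460,148),(424,413),(137,380)]]);print(pl,pl.mean(0))
ex=pl[0]+pl[1]-pl[2]-pl[3];ey=pl[0]+pl[3]-pl[1]-pl[2];print(np.arctan2(ex[1],ex[0]),np.arctan2(-ey[0],ey[1]))
gs=lambda x,y:((x+.5)/4.2-.5+290,(y+.5)/4.2-.5+140)
print('tip',tri(gs(266,94),g(40,272)))
print('barends tri',tri(gs(105,300),g(163,522)),tri(gs(72,376),g(362,544)))
E
```

```text
[370 244  21  21 338] [380.2101 253.8876] [ 0.4968 -0.3506  0.018 ]
[431 251  17  18 247] [438.9636 259.2794] [ 0.4844 -0.4457  0.018 ]
[374 305  15  16 180] [381.2056 312.3333] [ 0.4018 -0.3463  0.018 ]
[[ 0.5865 -0.1366  0.06  ]
 [ 0.5771 -0.1907  0.06  ]
 [ 0.5246 -0.1827  0.06  ]
 [ 0.533  -0.1293  0.06  ]] [ 0.5553 -0.1598  0.06  ]
yaw x -0.14326470428687502 yaw y -0.16290442756216897 0.05356067972193983 0.05448259326892985
bar ends [array([ 0.4741, -0.0919,  0.05  ]), array([ 0.462 , -0.1748,  0.05  ])] [ 0.468  -0.1334  0.05  ]
bar yaw -0.14466631972185123 0.08375608959477149
[[ 0.6403 -0.102   0.054 ]
 [ 0.6215 -0.2157  0.054 ]
 [ 0.5129 -0.1982  0.054 ]
 [ 0.5303 -0.0857  0.054 ]] [ 0.5762 -0.1504  0.054 ]
-0.15309171770869287 -0.15847220671547993
tip (array([ 0.5505, -0.0662,  0.1445]), np.float64(0.0015571267066716))
barends tri (array([ 0.4741, -0.0954,  0.0528]), np.float64(0.001201821440757082)) (array([ 0.462 , -0.1726,  0.0507]), np.float64(0.0007016762754623946))
```

```bash
cat >> h.py <<'E'
from scipy.spatial.transform import Rotation as Ro
YAW=-0.155
fx=np.array([np.cos(YAW),np.sin(YAW),0])
def RT(sgn):
    x=np.array([0,0,-1.]);y=sgn*fx;return np.stack([x,y,np.cross(x,y)],1)
def go(p,sgn=None):
    s=monitor.state();R=Ro.from_rotvec(s['tool_rot'])
    d=R.inv().apply(np.asarray(p)-s['tool_pos'])*1000
    print('t',round(s['clock'],2),'pos',s['tool_pos'],'q',s['q'],'w',round(s['gripper_width']*1e3,1),'F',s['ft_force'])
    print('shift tool mm',d,'len',np.linalg.norm(d))
    if sgn: print('turn',(R.inv()*Ro.from_matrix(RT(sgn))).as_rotvec())
E
python3 - <<'E'
from h import *
R=Ro.from_rotvec(monitor.state()['tool_rot']).as_matrix();print(R)
go([.4,-.1,.22],1);go([.4,-.1,.22],-1)
E
```

```text
[[-0.0007  0.3975  0.9176]
 [-0.0013  0.9176 -0.3975]
 [-1.     -0.0015 -0.0001]]
t 0.1 pos [0.2086 0.4815 0.2525] q [ 1.0917  0.0528  1.4016  0.      1.6886 -0.0703] w 85.4 F [ 0.1244 -0.492   0.5173]
shift tool mm [  33.1651 -457.4509  406.8436] len 613.092962429427
turn [1.317  0.0009 0.0013]
t 0.1 pos [0.2086 0.4815 0.2525] q [ 1.0917  0.0528  1.4016  0.      1.6886 -0.0703] w 85.4 F [ 0.1244 -0.492   0.5173]
shift tool mm [  33.1651 -457.4509  406.8436] len 613.092962429427
turn [-1.8246 -0.0014  0.0009]
```

Request:
drive_tool([
  [85,2,-28.5,25.5,0,0,0],
  [85,2,-28.5,25.5,0,0,0],
  [85,2,-28.5,25.5,0,0,0],
  [85,2,-28.5,25.5,0,0,0],
  [85,2,-28.5,25.5,0,0,0],
  [85,2,-28.5,25.5,0,0,0],
  [85,2,-28.5,25.5,0,0,0],
  [85,2,-28.5,25.5,0,0,0],
  [85,2,-28.5,25.5,0,0,0],
  [85,2,-28.5,25.5,0,0,0],
  [85,2,-28.5,25.5,0,0,0],
  [85,2,-28.5,25.5,0,0,0],
])

```text
clock: 1.1
tool_pos: [0.3535, 0.0444, 0.2291]
tool_rot: [0.321, 1.546, -0.32]
ft_force: [0.6, 0.6, 0.4]
gripper_width: 0.0847
```

Request:
drive_tool([
  [85,2,-28.5,25.5,0,0,0],
  [85,2,-28.5,25.5,0,0,0],
  [85,2,-28.5,25.5,0,0,0],
  [85,2,-28.5,25.5,0,0,0],
  [85,0,0,0,0.12,0,0],
  [85,0,0,0,0.12,0,0],
  [85,0,0,0,0.12,0,0],
  [85,0,0,0,0.12,0,0],
  [85,0,0,0,0.12,0,0],
  [85,0,0,0,0.12,0,0],
  [85,0,0,0,0.12,0,0],
  [85,0,0,0,0.12,0,0],
])

```text
clock: 2.1
tool_pos: [0.4016, -0.0988, 0.2209]
tool_rot: [1.064, 1.296, -1.064]
ft_force: [-0.5, -0.1, -0.1]
gripper_width: 0.085
```

Request:
drive_tool([
  [85,0,0,0,0.12,0,0],
  [85,0,0,0,0.12,0,0],
  [85,0,0,0,0.117,0,0],
  [85,0,0,0,0,0,0],
])

```text
clock: 2.43
tool_pos: [0.4016, -0.0988, 0.2209]
tool_rot: [1.325, 1.13, -1.326]
ft_force: [-0.0, -0.9, -0.4]
gripper_width: 0.085
```

```bash
python3 - <<'E'
from h import *
go([.4968,-.3506,.10],1)
E
```

```text
t 2.43 pos [ 0.4016 -0.0988  0.2209] q [-0.3306 -0.26    1.7546  0.0001  1.6477 -0.1714] w 85.0 F [-0.0306 -0.8718 -0.3906]
shift tool mm [120.7638 133.956  233.603 ] len 295.1244832172656
turn [-0.0041 -0.0003  0.0007]
```

Request:
drive_tool([
  [70,10,14.9,26,0,0,0],
  [70,10,14.9,26,0,0,0],
  [70,10,14.9,26,0,0,0],
  [70,10,14.9,26,0,0,0],
  [70,10,14.9,26,0,0,0],
  [70,10,14.9,26,0,0,0],
  [70,10,14.9,26,0,0,0],
  [70,10,14.9,26,0,0,0],
  [70,10,14.9,26,-0.004,0,0],
  [70,10,0,0,0,0,0],
  [70,10,0,0,0,0,0],
  [70,10,0,0,0,0,0],
])

```text
clock: 3.43
tool_pos: [0.4979, -0.3502, 0.1]
tool_rot: [1.318, 1.136, -1.318]
ft_force: [-0.8, 0.0, 0.6]
gripper_width: 0.07
```

Request:
drive_tool([
  [70,10,0,0,0,0,0],
  [70,10,0,0,0,0,0],
  [70,10,0,0,0,0,0],
  [70,0,0,0,0,0,0],
])

```text
clock: 3.77
tool_pos: [0.4973, -0.3495, 0.0688]
tool_rot: [1.319, 1.138, -1.32]
ft_force: [0.0, 0.4, -0.4]
gripper_width: 0.0701
```

```bash
python3 - <<'E'
from h import *
go([.4968,-.3506,.032],1)
s=grab_frame('side')[:,:,::-1];t=grab_frame('top')[:,:,::-1]
s=cv2.resize(s[180:360,240:420],None,fx=3.3,fy=3.3,interpolation=cv2.INTER_CUBIC)
cv2.imwrite('pics/a1.png',s)
E
```

```text
t 3.77 pos [ 0.4973 -0.3495  0.0688] q [-0.6734  0.4149  1.3549  0.0001  1.3754 -0.5234] w 70.1 F [ 0.0106  0.3718 -0.3938]
shift tool mm [36.7631 -0.1902  1.2635] len 36.78527141687351
turn [ 0.005  -0.0019  0.0031]
```

View pics/a1.png

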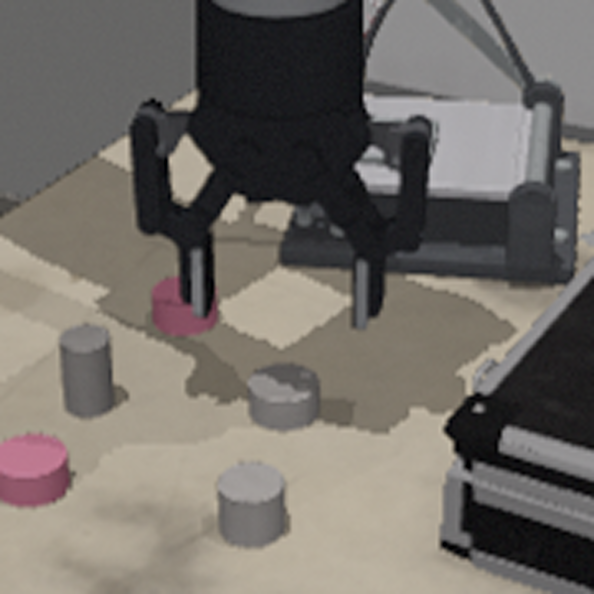

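```bash
python3 - <<'E'
from h import *
for (u,v),y in [((362,328),-.366),((202,317),-.355)]:
    o,d=ray('side',240+u/3.3,180+v/3.3); print(o+d*(y-o[1])/d[1])
E
```

```text
[ 0.5359 -0.366   0.0571]
[ 0.4596 -0.355   0.0572]
```

Request:
drive_tool([
  [70,10,0,0.7,0.005,0,0],
  [70,10,0,0.6,0,0,0],
  [70,10,0,0,0,0,0],
  [60,10,0,0,0,0,0],
  [50,1.8,0,0,0,0,0],
  [40,0,0,0,0,0,0],
  [20,0,0,0,0,0,0],
  [20,0,0,0,0,0,0],
  [20,0,0,0,0,0,0],
  [20,0,0,0,0,0,0],
])

```text
clock: 4.7
tool_pos: [0.4981, -0.3521, 0.0298]
tool_rot: [1.323, 1.131, -1.323]
ft_force: [1.2, 0.2, -1.8]
gripper_width: 0.0319
```

```bash
python3 - <<'E'
from h import *
go([.4968,-.3506,.032],1)
s=grab_frame('side')[:,:,::-1]
s=cv2.resize(s[240:330,270:380],None,fx=6,fy=6,interpolation=cv2.INTER_CUBIC)
cv2.imwrite('pics/a2.png',s)
E
```

```text
t 4.7 pos [ 0.4981 -0.3521  0.0298] q [-0.6759  0.4652  1.373   0.0001  1.3026 -0.52  ] w 31.9 F [ 1.1657  0.1948 -1.7638]
shift tool mm [-2.1596 -1.5575 -1.3065] len 2.9658913356779055
turn [-0.001   0.0003 -0.0006]
```

View pics/a2.png

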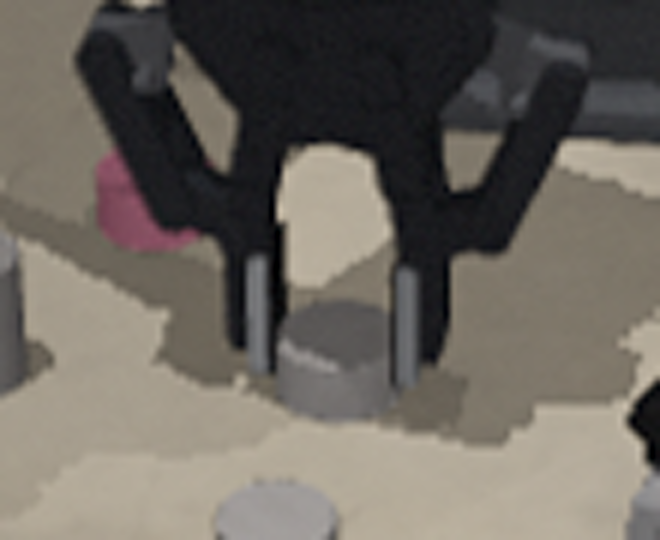

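Request:
drive_tool([
  [20,0,0,0,0,0,0],
  [20,0,0,0,0,0,0],
  [20,-10,0,0,0,0,0],
  [20,-20,0,0,0,0,0],
  [20,-20,0,0,0,0,0],
  [20,0,0,0,0,0,0],
  [20,0,0,0,0,0,0],
])

```text
clock: 5.33
tool_pos: [0.4987, -0.3526, 0.0813]
tool_rot: [1.323, 1.128, -1.322]
ft_force: [0.1, 0.4, -2.4]
gripper_width: 0.0318
```

```bash
python3 - <<'E'
from h import *
go([.4968,-.3506,.032],1)
s=grab_frame('side')[:,:,::-1]
s=cv2.resize(s[200:310,270:380],None,fx=5.4,fy=5.4,interpolation=cv2.INTER_CUBIC)
cv2.imwrite('pics/a3.png',s)
t=grab_frame('top')[:,:,::-1]
cv2.imwrite('pics/a3t.png',t)
E
```

```text
t 5.33 pos [ 0.4987 -0.3526  0.0813] q [-0.6759  0.404   1.3422  0.0001  1.3918 -0.5199] w 31.8 F [ 0.0537  0.4252 -2.4373]
shift tool mm [49.3143 -2.3311 -1.7512] len 49.4004083740981
turn [-0.001   0.0017 -0.0031]
```

View pics/a3.png

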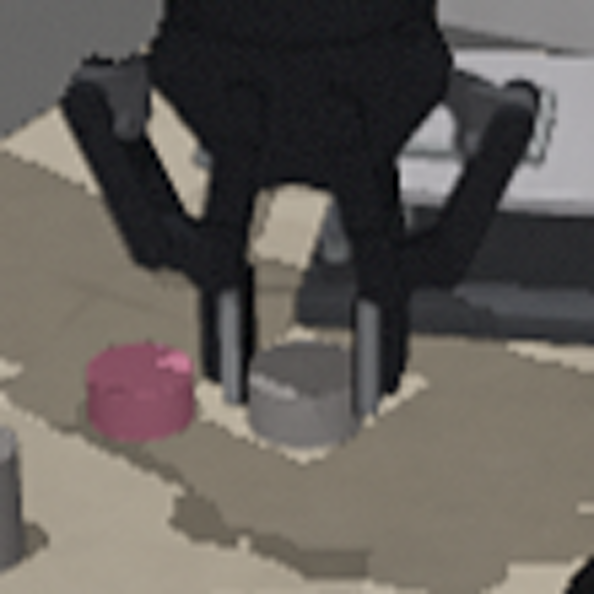

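View pics/a3t.png

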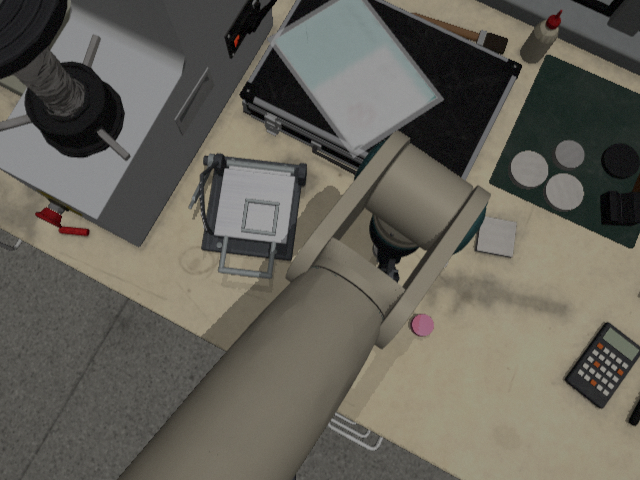

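```bash
python3 - <<'E'
from h import *
for (u,v),z in [((303,447),.0515),((303,342),.0695),((249,385),.06),((357,385),.06),((249,428),.0515),((357,430),.0515)]:
    print(onz('side',270+u/5.4,200+v/5.4,z))
# predicted silhouette for centred sample
c=np.array([.4987,-.3526,.0515])
for dy in (0,-.005,-.01):
    print(dy,(proj('side',c+[0,dy-.0175,0])-[270,200])*5.4,(proj('side',c+[0,dy+.0175,.018])-[270,200])*5.4,(proj('side',c+[-.0175,dy,.0])-[270,200])*5.4,(proj('side',c+[.0175,dy,0])-[270,200])*5.4)
# pad tips predicted
f=c.copy();
for sg in (1,-1):
  for dz in (.015,.02):
    p=np.array([.4987,-.3526,.0813-dz])+sg*.0175*fx+np.array([-.0017,-.011,0]); print(sg,dz,(proj('side',p)-[270,200])*5.4)
E
```

```text
[ 0.499  -0.3665  0.0515]
[ 0.499  -0.3365  0.0695]
[ 0.483  -0.3452  0.06  ]
[ 0.5149 -0.3457  0.06  ]
[ 0.4831 -0.3556  0.0515]
[ 0.5147 -0.3572  0.0515]
0 [302.0239 453.5491] [301.9673 339.685 ] [242.8882 422.67  ] [361.8008 421.8142]
-0.005 [301.9318 462.7002] [301.8773 348.0342] [242.5003 431.5036] [362.0112 430.6452]
-0.01 [301.8388 471.9455] [301.7864 356.4672] [242.1084 440.4266] [362.2237 439.5656]
1 0.015 [355.6526 402.3769]
1 0.02 [355.7035 417.2852]
-1 0.015 [236.0512 393.698 ]
-1 0.02 [236.4202 408.5448]
```

```bash
python3 - <<'E'
from h import *
go([.555,-.1605,.14],1)
E
```

```text
t 5.43 pos [ 0.4976 -0.3517  0.0786] q [-0.6759  0.4065  1.3448  0.0001  1.3917 -0.5199] w 31.9 F [ 0.2836  0.094  -0.9589]
shift tool mm [ -61.2934   26.9648 -197.8282] len 208.85397547970643
turn [-0.001  -0.0008  0.0012]
```

Request:
drive_tool([
  [20,-20,0,0,0,0,0],
  [20,-20,0,0,0,0,0],
  [20,-21,3,-20,0,0,0],
  [20,0,3,-22,0,0,0],
  [20,0,3,-22,0,0,0],
  [20,0,3,-22,0,0,0],
  [20,0,3,-22,0,0,0],
  [20,0,3,-22,0,0,0],
  [20,0,3,-22,0,0,0],
  [20,0,3,-22,0,0,0],
  [20,0,3,-22,0,0,0],
  [20,0,0,0,0,0,0],
])

```text
clock: 6.43
tool_pos: [0.5553, -0.1589, 0.1388]
tool_rot: [1.321, 1.137, -1.321]
ft_force: [0.1, 0.1, -1.6]
gripper_width: 0.0318
```

Request:
drive_tool([
  [20,0,0,0,0,0,0],
  [20,0,0,0,0,0,0],
  [20,0,0,0,0,0,0],
])

```text
clock: 6.68
tool_pos: [0.5546, -0.1634, 0.1399]
tool_rot: [1.324, 1.132, -1.325]
ft_force: [-0.1, 0.0, 0.1]
gripper_width: 0.0319
```

```bash
python3 - <<'E'
from h import *
go([.555,-.1605,.083],1)
s=grab_frame('side')[:,:,::-1]
cv2.imwrite('pics/a4.png',cv2.resize(s[120:270,290:440],None,fx=4,fy=4,interpolation=cv2.INTER_CUBIC))
go([.555,-.1605,.083],1)
E
```

```text
t 6.68 pos [ 0.5546 -0.1634  0.1399] q [-0.3503  0.2643  1.3933 -0.0002  1.4851 -0.1932] w 31.9 F [-0.1014  0.0251  0.12  ]
shift tool mm [56.8584 -0.0272 -2.9147] len 56.933068738322625
turn [-0.002 -0.     0.001]
t 6.73 pos [ 0.5547 -0.1635  0.14  ] q [-0.3504  0.2641  1.3931 -0.0001  1.4851 -0.1931] w 31.9 F [-0.2244 -0.7444 -1.2131]
shift tool mm [57.0272 -0.1111 -2.9769] len 57.105001303870466
turn [-0.0022 -0.      0.0007]
```

View pics/a4.png

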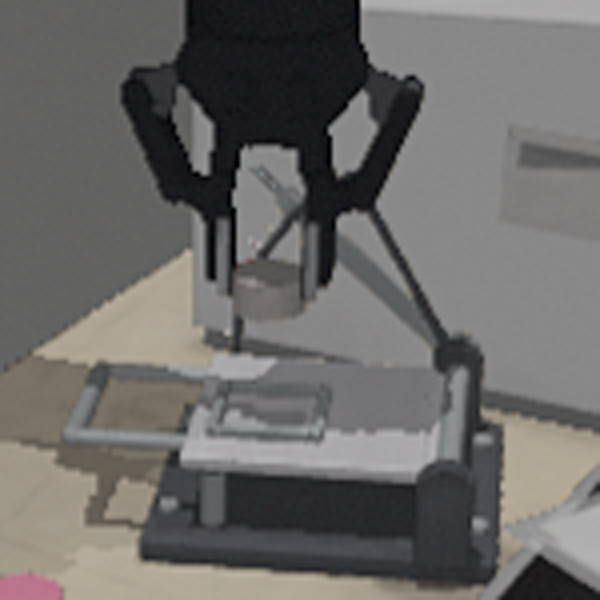

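Request:
drive_tool([
  [20,12,0,-1.5,0,0,0],
  [20,12,0,-1.5,0,0,0],
  [20,12,0,0,0,0,0],
  [20,10,0,0,0,0,0],
  [20,6,0,0,0,0,0],
  [20,0,0,0,0,0,0],
  [20,0,0,0,0,0,0],
  [20,0,0,0,0,0,0],
])

```text
clock: 7.4
tool_pos: [0.5559, -0.1598, 0.0891]
tool_rot: [1.324, 1.13, -1.322]
ft_force: [0.7, -0.0, -1.7]
gripper_width: 0.0318
```

```bash
python3 - <<'E'
from h import *
s=grab_frame('side')[:,:,::-1]
cv2.imwrite('pics/a5.png',cv2.resize(s[170:270,310:410],None,fx=6,fy=6,interpolation=cv2.INTER_CUBIC))
go([.555,-.1605,.082],1)
E
```

```text
t 7.45 pos [ 0.556  -0.1598  0.0893] q [-0.3437  0.3121  1.4414  0.0001  1.3867 -0.1877] w 31.4 F [-0.1251 -0.4735 -0.2803]
shift tool mm [ 7.2854 -0.9005  0.8732] len 7.392636144926845
turn [-0.001   0.0002 -0.0014]
```

View pics/a5.png

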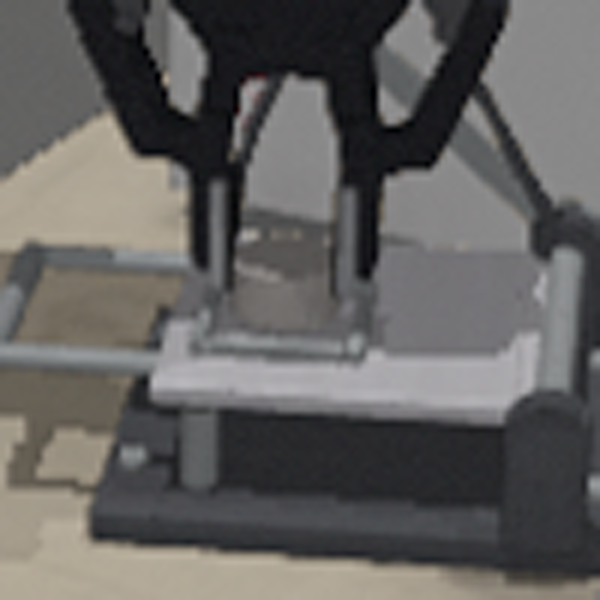

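Request:
drive_tool([
  [20,2.5,-0.5,0,0,0,0],
  [20,2,0,0,0,0,0],
  [20,0,0,0,0,0,0],
  [20,0,0,0,0,0,0],
])

```text
clock: 7.78
tool_pos: [0.555, -0.1595, 0.0839]
tool_rot: [1.323, 1.132, -1.323]
ft_force: [-0.1, -0.9, -1.3]
gripper_width: 0.0313
```

```bash
python3 - <<'E'
from h import *
s=grab_frame('side')[:,:,::-1]
cv2.imwrite('pics/a6.png',cv2.resize(s[170:270,310:410],None,fx=6,fy=6,interpolation=cv2.INTER_CUBIC))
go([.555,-.1605,.082],1)
E
```

```text
t 7.83 pos [ 0.5551 -0.1595  0.084 ] q [-0.3438  0.3163  1.4474  0.0001  1.3778 -0.1879] w 31.6 F [-0.2206 -0.2223 -1.13  ]
shift tool mm [1.9985 0.0951 0.9641] len 2.220928640325723
turn [-0.001  -0.0001 -0.    ]
```

View pics/a6.png

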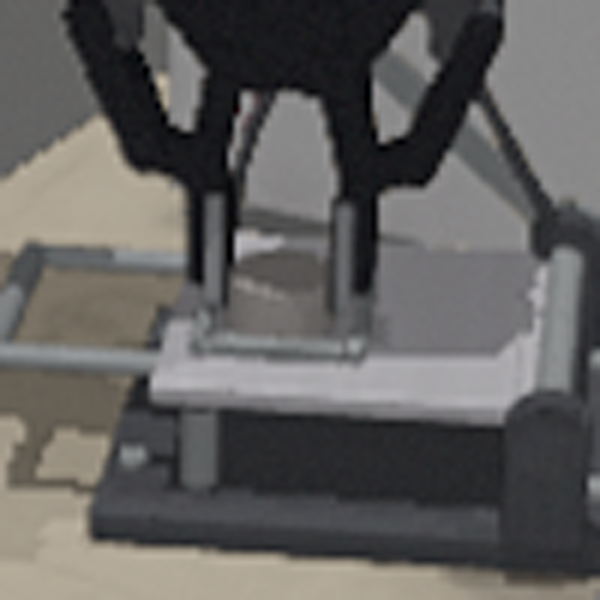

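Request:
drive_tool([
  [20,1.5,0,0,0,0,0],
  [20,0,0,0,0,0,0],
  [20,0,0,0,0,0,0],
])

```text
clock: 8.08
tool_pos: [0.5553, -0.1597, 0.0833]
tool_rot: [1.324, 1.13, -1.323]
ft_force: [-1.6, 0.6, 3.8]
gripper_width: 0.0318
```

Light contact on the floor; release slowly.

Request:
drive_tool([
  [34,0,0,0,0,0,0],
  [36,0,0,0,0,0,0],
  [40,0,0,0,0,0,0],
  [45,0,0,0,0,0,0],
  [50,0,0,0,0,0,0],
  [50,0,0,0,0,0,0],
  [50,-10,0,0,0,0,0],
  [50,-20,0,0,0,0,0],
  [50,-20,0,0,0,0,0],
  [50,-20,0,0,0,0,0],
  [50,0,0,0,0,0,0],
])

```text
clock: 9.0
tool_pos: [0.557, -0.1603, 0.1583]
tool_rot: [1.325, 1.124, -1.318]
ft_force: [0.9, -0.1, 0.3]
gripper_width: 0.0498
```

```bash
python3 - <<'E'
from h import *
s=grab_frame('side')[:,:,::-1]
cv2.imwrite('pics/a7.png',cv2.resize(s[120:270,290:440],None,fx=4,fy=4,interpolation=cv2.INTER_CUBIC))
go([.468,-.1338,.15],1)
E
```

```text
t 9.05 pos [ 0.5563 -0.16    0.1559] q [-0.3438  0.2486  1.379   0.0001  1.5082 -0.1879] w 50.4 F [ 0.3412  0.3468 -0.3765]
shift tool mm [  5.3437 -91.3447 -12.1501] len 92.3040449480386
turn [-0.0009  0.001  -0.0057]
```

View pics/a7.png

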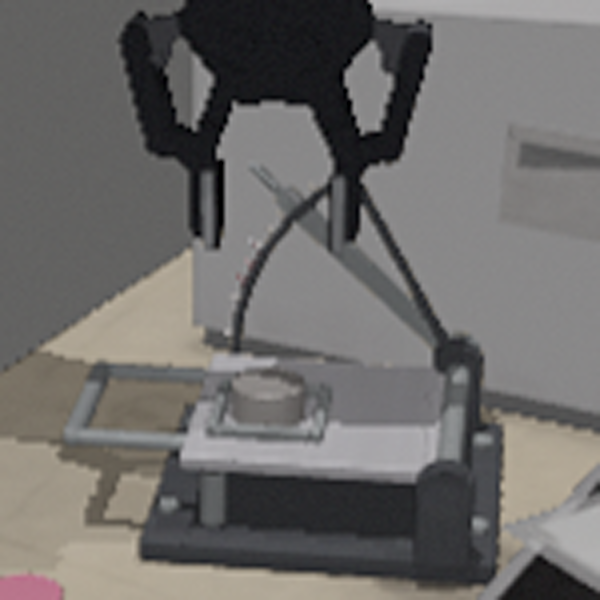

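Request:
drive_tool([
  [40,0,-20,-3,0,0,0],
  [40,0,-25,-3,0,0,0],
  [40,0,-25,-3,0,0,0],
  [40,0,-21.5,-3,0,0,0],
  [40,0,0,0,0,0,0],
  [40,0,0,0,0,0,0],
  [40,0,0,0,0,0,0],
])

```text
clock: 9.63
tool_pos: [0.4669, -0.1336, 0.1524]
tool_rot: [1.323, 1.131, -1.323]
ft_force: [0.0, 0.8, -1.2]
gripper_width: 0.0401
```

```bash
python3 - <<'E'
from h import *
t=grab_frame('top')[:,:,::-1]
cv2.imwrite('pics/b1.png',cv2.resize(t[140:290,180:330],None,fx=4,fy=4,interpolation=cv2.INTER_CUBIC))
go([.468,-.1338,.053],1)
E
```

```text
t 9.68 pos [ 0.4671 -0.1337  0.1524] q [-0.3548 -0.0023  1.6593  0.0001  1.4845 -0.1988] w 40.5 F [0.8586 0.3266 0.3882]
shift tool mm [99.3899  0.944  -0.0071] len 99.39438719719593
turn [-0.001  -0.0001 -0.0001]
```

View pics/b1.png

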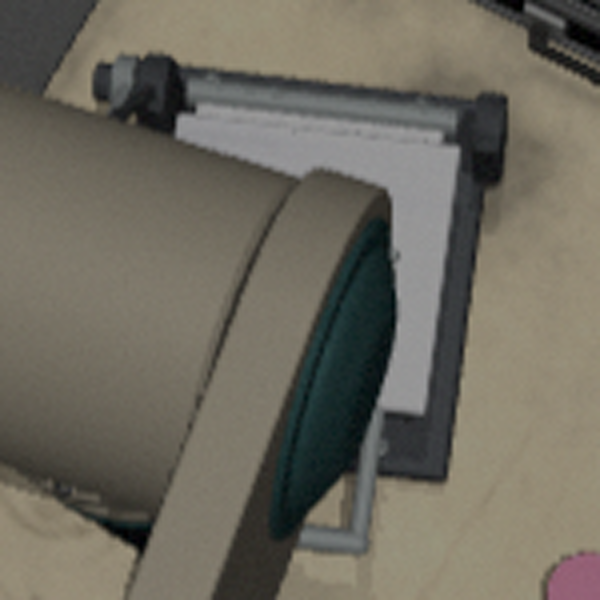

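Request:
drive_tool([
  [40,20,0.5,0,0,0,0],
  [40,20,0.5,0,0,0,0],
  [40,20,0,0,0,0,0],
  [40,15,0,0,0,0,0],
  [40,12,0,0,0,0,0],
  [40,0,0,0,0,0,0],
  [40,0,0,0,0,0,0],
])

```text
clock: 10.27
tool_pos: [0.4677, -0.1337, 0.065]
tool_rot: [1.323, 1.133, -1.324]
ft_force: [0.5, -1.1, 0.3]
gripper_width: 0.0405
```

```bash
python3 - <<'E'
from h import *
s=grab_frame('side')[:,:,::-1]
cv2.imwrite('pics/b2.png',cv2.resize(s[150:270,280:430],None,fx=5,fy=5,interpolation=cv2.INTER_CUBIC))
go([.468,-.1338,.053],1)
E
```

```text
t 10.32 pos [ 0.4681 -0.1338  0.0659] q [-0.3543  0.0989  1.7387  0.0001  1.3036 -0.1984] w 40.1 F [ 0.1796 -0.1098  0.2879]
shift tool mm [12.8997 -0.1478  0.0105] len 12.900582439784943
turn [-0.0009 -0.0001 -0.0003]
```

View pics/b2.png

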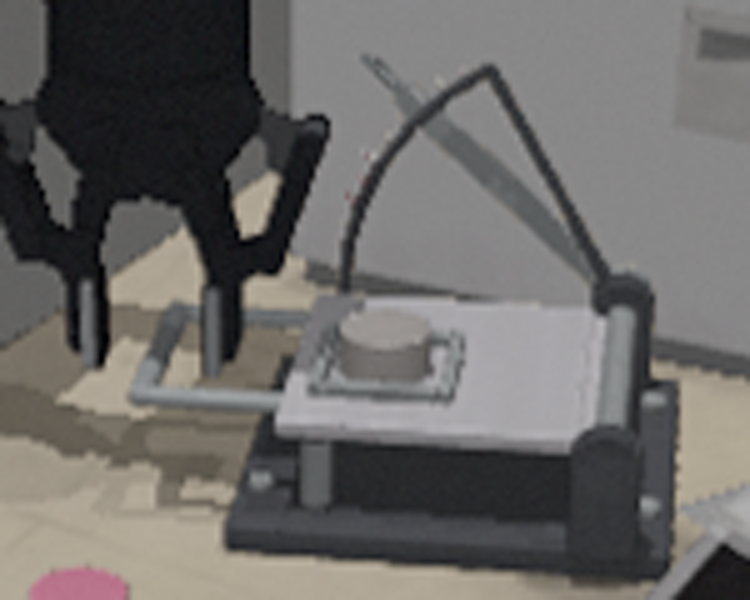

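Request:
drive_tool([
  [40,6.5,0,0,0,0,0],
  [40,6.5,0,0,0,0,0],
  [40,0,0,0,0,0,0],
  [30,0,0,0,0,0,0],
  [20,0,0,0,0,0,0],
  [12,0,0,0,0,0,0],
  [5,0,0,0,0,0,0],
  [5,0,0,0,0,0,0],
  [5,0,0,0,0,0,0],
  [5,0,0,0,0,0,0],
])

```text
clock: 11.15
tool_pos: [0.4693, -0.134, 0.0536]
tool_rot: [1.325, 1.127, -1.319]
ft_force: [7.4, -0.2, -2.3]
gripper_width: 0.0081
```

```bash
python3 - <<'E'
from h import *
s=grab_frame('side')[:,:,::-1]
cv2.imwrite('pics/b3.png',cv2.resize(s[150:270,280:430],None,fx=5,fy=5,interpolation=cv2.INTER_CUBIC))
go([.468,-.1338,.053],1)
E
```

```text
t 11.2 pos [ 0.4693 -0.134   0.0536] q [-0.3542  0.1163  1.7473  0.0009  1.2726 -0.1984] w 7.9 F [ 7.1042 -0.7021 -1.7784]
shift tool mm [ 0.5975 -1.3546  0.0416] len 1.4811213994054018
turn [-0.0011  0.0002 -0.0054]
```

View pics/b3.png

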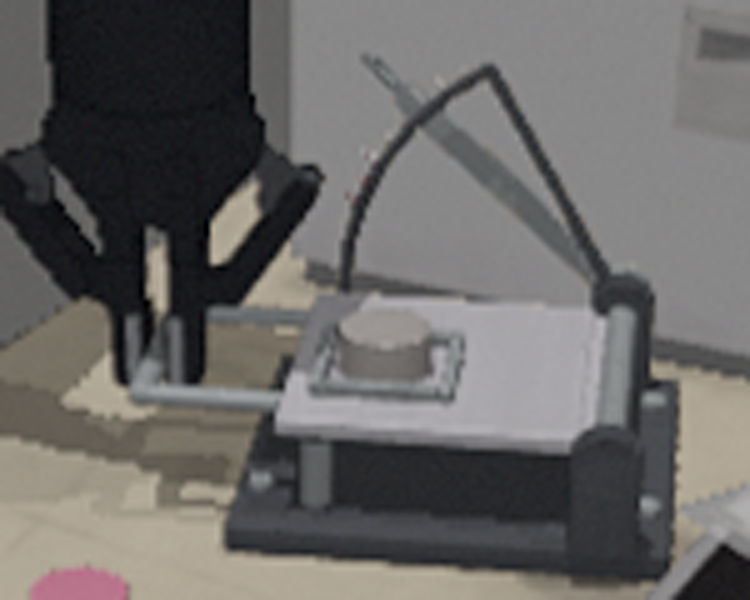

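```bash
python3 - <<'E'
import numpy as np
th=np.linspace(0,.72,25)
print(np.round(np.stack([-175*np.diff(np.sin(th)),-175*np.diff(np.cos(th))],1),1).tolist())
E
```

```text
[[-5.2, 0.1], [-5.2, 0.2], [-5.2, 0.4], [-5.2, 0.6], [-5.2, 0.7], [-5.2, 0.9], [-5.2, 1.0], [-5.1, 1.2], [-5.1, 1.3], [-5.0, 1.5], [-5.0, 1.6], [-4.9, 1.8], [-4.9, 1.9], [-4.8, 2.1], [-4.8, 2.2], [-4.7, 2.4], [-4.6, 2.5], [-4.5, 2.6], [-4.5, 2.8], [-4.4, 2.9], [-4.3, 3.0], [-4.2, 3.2], [-4.1, 3.3], [-4.0, 3.4]]
```

Request:
drive_tool([
  [5,0,1.5,0,0,0,0],
  [5,-2.6,0,0,0,0,0],
  [5,-5.2,0.2,0,0,0,0],
  [5,-5.2,0.3,0,0,0,0],
  [5,-5.2,0.5,0,0,0,0],
  [5,-5.2,0.7,0,0,0,0],
  [5,-5.2,0.8,0,0,0,0],
  [5,-5.2,1,0,0,0,0],
  [5,-5.1,1.1,0,0,0,0],
  [5,-5.1,1.3,0,0,0,0],
  [5,-5,1.4,0,0,0,0],
  [5,0,0,0,0,0,0],
])

```text
clock: 12.2
tool_pos: [0.4761, -0.135, 0.1024]
tool_rot: [1.323, 1.132, -1.324]
ft_force: [-2.5, 0.2, -1.4]
gripper_width: 0.0076
```

```bash
python3 - <<'E'
from h import *
s=grab_frame('side')[:,:,::-1]
cv2.imwrite('pics/b4.png',cv2.resize(s[130:270,280:430],None,fx=4.2,fy=4.2,interpolation=cv2.INTER_CUBIC))
go([.468,-.1338,.053],1)
E
```

```text
t 12.25 pos [ 0.476  -0.135   0.1019] q [-0.3509  0.075   1.6859 -0.0002  1.3815 -0.1949] w 7.8 F [-1.6028  0.2967 -2.1872]
shift tool mm [48.8982 -8.0273  0.061 ] len 49.55276161297314
turn [-0.001   0.      0.0008]
```

View pics/b4.png

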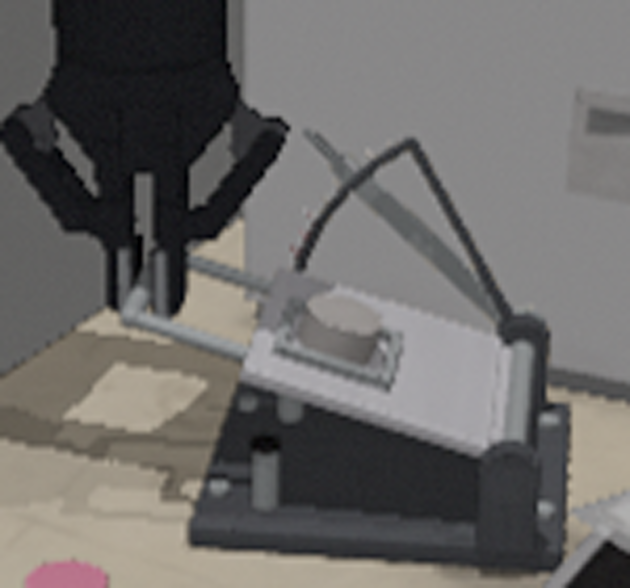

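Request:
drive_tool([
  [5,-5,1.6,0,0,0,0],
  [5,-5,1.7,0,0,0,0],
  [5,-4.9,1.8,0,0,0,0],
  [5,-4.8,2,0,0,0,0],
  [5,-4.8,2.1,0,0,0,0],
  [5,-4.7,2.3,0,0,0,0],
  [5,-4.7,2.4,0,0,0,0],
  [5,-4.6,2.5,0,0,0,0],
  [5,-4.5,2.7,0,0,0,0],
  [5,-4.4,2.8,0,0,0,0],
  [5,-4.4,2.9,0,0,0,0],
  [5,0,0,0,0,0,0],
])

```text
clock: 13.25
tool_pos: [0.5002, -0.1388, 0.1551]
tool_rot: [1.322, 1.133, -1.325]
ft_force: [-13.9, 1.2, 6.2]
gripper_width: 0.0073
```

Request:
drive_tool([
  [5,-4.3,3,0,0,0,0],
  [5,-4.2,3.1,0,0,0,0],
  [5,-4.1,3.3,0,0,0,0],
  [5,0,0,0,0,0,0],
  [5,0,0,0,0,0,0],
  [5,0,0,0,0,0,0],
])

```text
clock: 13.75
tool_pos: [0.5094, -0.1403, 0.1678]
tool_rot: [1.322, 1.132, -1.324]
ft_force: [-13.3, 0.8, 7.9]
gripper_width: 0.0075
```

```bash
python3 - <<'E'
from h import *
s=grab_frame('side')[:,:,::-1]
cv2.imwrite('pics/s8.png',s)
cv2.imwrite('pics/t8.png',grab_frame('top')[:,:,::-1])
cv2.imwrite('pics/b5.png',cv2.resize(s[130:270,290:430],None,fx=4.2,fy=4.2,interpolation=cv2.INTER_CUBIC))
go([.468,-.1338,.053],1)
E
```

```text
t 13.85 pos [ 0.5094 -0.1403  0.1678] q [-0.3384  0.1056  1.5157 -0.0005  1.5217 -0.1823] w 8.0 F [-12.3637   1.483    8.5425]
shift tool mm [114.8821 -41.7007  -0.0074] len 122.21635078106462
turn [-0.0011  0.0002  0.0014]
```

View pics/b5.png

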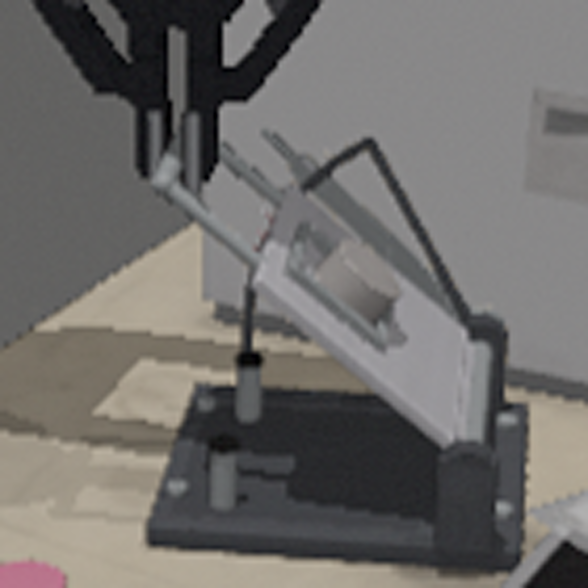

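View pics/t8.png

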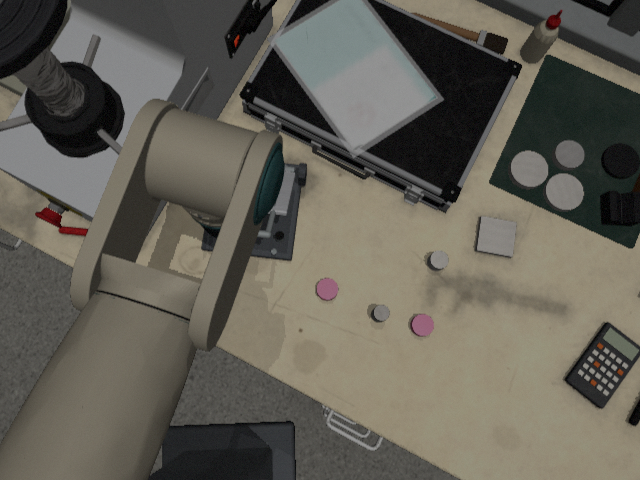

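```bash
python3 - <<'E'
import cv2
s=cv2.imread('pics/s8.png')
cv2.imwrite('pics/d1.png',cv2.resize(s[155:255,315:415],None,fx=6,fy=6,interpolation=cv2.INTER_CUBIC))
s=cv2.imread('pics/side0.png')
cv2.imwrite('pics/d2.png',cv2.resize(s[155:225,345:415],None,fx=8,fy=8,interpolation=cv2.INTER_CUBIC))
E
```

```text
(no output)
```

View pics/d1.png

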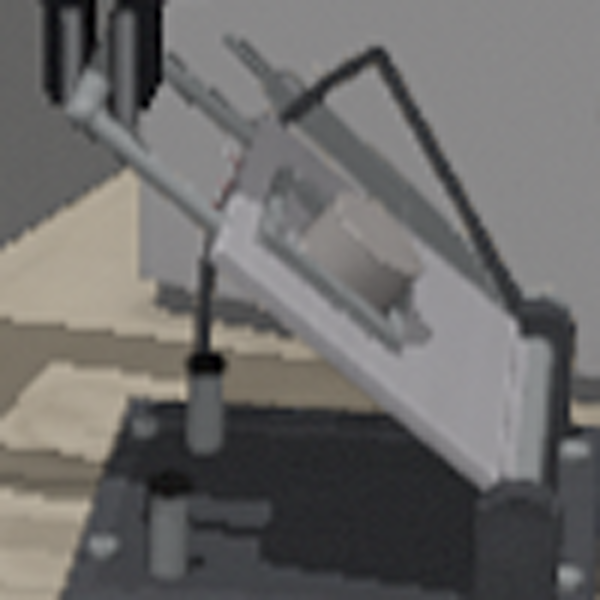

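View pics/d2.png

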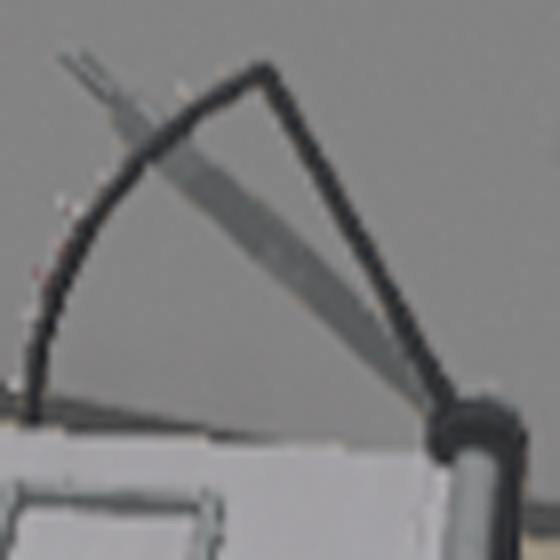

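```bash
python3 - <<'E'
from h import *
H=np.array([.642,-.161,.05]);fy=np.array([-fx[1],fx[0],0])
def ang(pts,f,ox,oy,y):
    Q=[]
    for u,v in pts:
        o,d=ray('side',(u+.5)/f-.5+ox,(v+.5)/f-.5+oy)
        p=o+d*(y-(o-H)@fy)/(d@fy); Q.append([(p-H)@fx,p[2]-H[2]])
    Q=np.array(Q);r=Q[1]-Q[0];print(Q*1e3,'ang',np.arctan2(-r[1],r[0]))
ang([(78,62),(475,430)],8,345,155,.078)
ang([(120,122),(415,400)],8,345,155,.078)
ang([(165,172),(410,395)],8,345,155,.078)
ang([(190,150),(375,315)],8,345,155,.078)
print('flap')
ang([(225,258),(480,495)],6,315,155,-.058)
ang([(235,200),(500,465)],6,315,155,-.058)
ang([(225,225),(500,470)],6,315,155,-.058)
ang([(85,105),(215,218)],6,315,155,-.042)
E
```

```text
[[-101.3788   94.8115]
 [   0.3306    2.3373]] ang 0.7378747807424246
[[-90.772   79.7893]
 [-15.0506   9.6517]] ang 0.7471342483475989
[[-79.3701  67.2783]
 [-16.3628  10.9423]] ang 0.7295564073288001
[[-73.3138  73.3351]
 [-26.0466  32.0812]] ang 0.7175722149909287
flap
[[-89.3772  77.3149]
 [-11.536    4.7708]] ang 0.750189226815837
[[-86.6466  95.7046]
 [ -6.0684  15.1953]] ang 0.7849705666561718
[[-89.4884  87.7279]
 [ -5.9876  13.5336]] ang 0.726451182987257
[[-133.1378  116.8122]
 [ -94.3381   83.2132]] ang 0.7136876868692656
```

Request:
drive_tool([
  [5,-1.5,0,0,0,0,0],
  [5,-1.5,0,0,0,0,0],
  [5,-1.2,0,0,0,0,0],
  [5,0,0,0,0,0,0],
  [5,0,0,0,0,0,0],
  [5,0,0,0,0,0,0],
  [5,0,0,0,0,0,0],
  [5,0,0,0,0,0,0],
  [5,0,0,0,0,0,0],
])

```text
clock: 14.6
tool_pos: [0.5108, -0.1405, 0.1699]
tool_rot: [1.324, 1.13, -1.322]
ft_force: [5.0, -2.8, -6.3]
gripper_width: 0.0078
```

```bash
python3 - <<'E'
from h import *
s=grab_frame('side')[:,:,::-1]
cv2.imwrite('pics/e1.png',cv2.resize(s[155:255,315:415],None,fx=6,fy=6,interpolation=cv2.INTER_CUBIC))
go([.468,-.1338,.053],1)
p=monitor.state()['tool_pos']-[.4693,-.134,.0536]
print(np.arcsin(p[2]/.175),np.arccos(1-(p@fx)/.175),monitor.state()['joint_vel'])
E
```

```text
t 14.65 pos [ 0.5108 -0.1405  0.17  ] q [-0.3383  0.1056  1.5113  0.0003  1.5226 -0.1824] w 7.6 F [ 4.037  -2.6533 -6.66  ]
shift tool mm [116.8873 -43.6159   0.0053] len 124.75969780802868
turn [-0.001   0.0001 -0.0022]
0.7275387360541836 0.7079134760886007 [-0.0003 -0.0011 -0.0005  0.0014  0.0001 -0.0001]
```

View pics/e1.png

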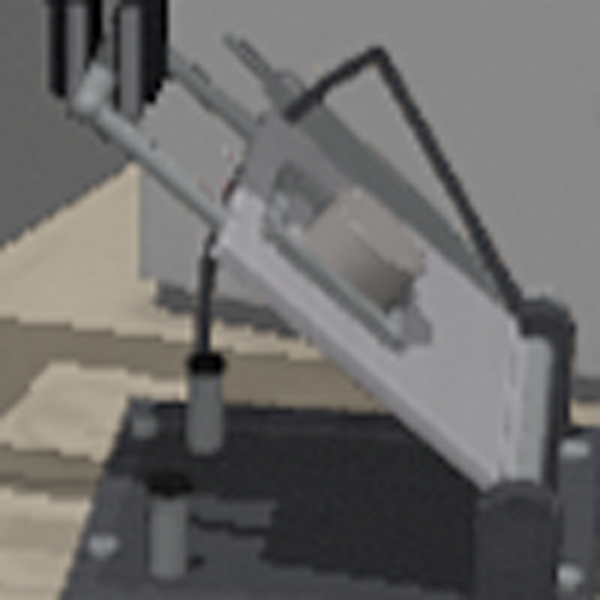

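```bash
python3 -c "
from workcell import ticket
print(ticket.hand_in())"
```

```text
the job is handed in; nothing more can be done
None
```

I put the grey flat sample in the pocket, released it, took the flap by its bar and swung it up to about parallel with the index arm. The job was handed in at about 14.7 s of the 51 s, with the fingers still holding the bar and the arm still.

**Angle:** the index arm measures about 0.737 rad, from two views and again from its line in the side view. The flap measures about 0.71–0.73 rad, from the hand's rise (0.728), its forward travel (0.708) and the bar in the side image (about 0.73). Two plate-edge readings, taken just before a last small lift, were less sharp and gave 0.75 and 0.78. All but the 0.78 are well inside the 0.07 rad tolerance; that one is 0.05 from the arm.

**Sample in the pocket:** the last picture shows it lying flat inside the frame, seemingly slid down against the hinge-side strip. The nominal clearance limits that shift to about 4.5 mm; I did not measure it directly.

**Things left alone:** the index tip is at the same pixel in the last two side pictures, taken just before and after that lift. The hand stayed clear of the medium and tall samples, and the top view after the lift shows no visible shift.

**Readings that disagreed:**
- The gripper showed 31.8 mm on the 35 mm sample and about 7.8 mm on the 10 mm bar, so it seems to read 2–3 mm low.
- Swinging the flap built up about 15 N on the bar. The last small lift cut this to about 8 N.

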